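# Load the spare grinding wheels onto their storage bar

### The arm

A 6-joint arm with a two-finger parallel gripper is mounted at the origin on the work surface. World frame = base frame: x ahead of the robot, y to its left, z up, the work surface at z = 0. Lengths are in m, angles in rad, forces in N, time in s.
With the tool pointing down it reaches from about 0.35 to 0.975 m from the base axis. Payload 4.9 kg.
Tool frame: the origin (TCP) lies on the centre line of the jaws, within the pads' length; the fingertips stand ctrl.tcp_to_tips ahead of it and the grasp point (between the pads) lies 3 mm ahead of it (ctrl.tcp_to_tips is the distance from the TCP to the fingertips, in m); z points along the fingers, y is the direction in which the jaws open and shut (so a half turn about z gives the same grasp; the last joint's range is limited). The gripper opens to 85 mm and grips with 20 to 120 N. Pads are 22 mm wide; open, the fingers measure 114 mm over their backs; the gripper's body (76 mm by 85 mm) begins 54 mm behind the grasp point. The pads swing forward as they close: fully open they stand 13 mm farther back than shut.
Start: joints at [-1.432, 0.053, 1.613, -0, 1.476, -0.119], TCP at [0.159, -0.604, 0.253] pointing down, gripper open.
Joint ranges: [-3.01, 3.01], [-1.01, 2.22], [0.06, 2.58], [-1.02, 4.17], [0.09, 2.62], [-3.14, 3.14]. Speed limits (rad/s): [2.57, 2.57, 3.14, 3.14, 3.14, 3.14].

### API

Orientations are given as a rotation vector (axis times angle).
In Python, from station import ctrl, vision gives the robot as it stands.
- The arm moves only by the tool jog_arm, never from a script. Its argument "deltas" is a list of rows, each a list of 7 numbers: the turn, a rotation vector about the tool's x, y, z in rad, then the shift along the tool's x, y, z in cm, then the opening, from 0 (shut) to 1 (fully open). A call has 1 to 12 rows; each row shifts and turns the commanded pose from where the row before left it, along the tool's axes as they then stand; what a row does not reach is not made up. A row lasts 1/12 s, in which the tool goes at most 41.7 mm and 7.16 degrees, less where a joint would pass 70% of its speed; a pose out of reach is approached as far as the arm can. A call with a gripper value outside its range is refused whole. The fingers move at their own pace and stop on an object; "grip_force" is the grip in N (left out, the last holds). Time passes only in rows, so rows that do not move let the fingers close. It gives the time, the measured TCP pose, the force and the opening at its end, in the units of the state.
- ctrl.get_obs(): the state, without advancing time (a new reading comes with each control period).
- vision.get_image(name): name is "scene" or "top"; returns (picture, depth): 480x640x3 uint8, red, green, blue; 480x640 float32, m along the optical axis (not along the pixel's ray), 0 where there is no reading.
- vision.calibration(name): a dict with "fx", "fy", "cx", "cy" (pixels), "rvec" (rotation vector, rad) and "tvec" (3), from world to camera coordinates, as OpenCV has them. Camera axes: x right, y down, z forward; pixel columns grow to the right and rows downward; lengths in m; the calibration is good to about 2 mm. A picture is of the moment at which its call begins. calibration takes no time and is no camera call.
- ctrl.finish_job(): hands the job in, once; it reports no verdict.
The state is a dict: "t": time; "q": joint angles; "dq": joint speeds; "effort": joint torques, N m; "tool_pos": TCP position; "tool_rot": TCP orientation; "contact_force": force on the tool from outside, world axes, zero at the start; "wrist_torque": the same for the moment, N m; "opening": finger opening in m.
Only numpy, scipy, OpenCV 4.12 (cv2) and the standard library are available. Lean on these libraries where they do the work, as an engineer would, in place of code of your own. Each camera call takes 0.05 s, during which the arm holds its last target. There are 200 camera calls.

### The job

Take the storage bar out of its bracket by the grip, thread it through the loose bushes of the three grinding wheels standing in the divider rack, lift the wheels out together on it and hang the bar back home in both notches of the bracket, the wheels hanging between the two uprights. The wheels are brittle: feel for each bush with light touches, never force, press or knock a wheel, and leave the other things on the bench where they are.

Things in the scene. Friction and masses are not known exactly. Their poses are not given: they have to be found in the camera images.
- bar: Storage bar, 120 g: plain steel rod 10 mm thick, 116 mm long, its last 8 mm tapering slightly to a flat 9 mm end; at the other end a steel collar (24 mm across, 4 mm thick), then a black grip. Origin on the rod's axis at the collar's face where the rod begins; +x along the rod to the free end, z up as it hangs. It starts level in the bracket.
- bar_grip (a point): Middle of the grip, on the rod's axis 29 mm behind the collar's face. The grip is 50 mm long, 22 mm wide between its flat sides (which face the bar's +y and -y, to be taken from above) and reaches from 19 mm below to 11 mm above the axis.
- bar_tip (a point): The rod's free end, 116 mm from the collar's face.
- bar_near (a point): Point on the rod's axis 14 mm from the collar's face, where the near notch should carry it.
- bar_far (a point): Point on the rod's axis 98 mm from the collar's face, where the far notch should carry it.
- bracket: The bar's bracket, black sheet steel, screwed down: base 130 x 64 mm and two uprights across the bar, 50 mm wide, 4 mm thick, 83 mm high, middles 42 mm either side of the centre (80 mm clear between). Origin on the bench under the centre; +x along the seated bar from grip to free end. At home the collar's face is at x = -56 mm (-68 to -45 will do).
- notch_near (a point): Centre of the near upright's notch (x = -42 mm on the bracket), where a seated bar's axis lies, 66 mm above the bench. The notch is 13 mm wide, open at the top and flared to 24 mm; the bar just lies in it, with no catch.
- notch_far (a point): The same on the far upright (x = +42 mm on the bracket).
- rack: Divider rack, a black steel tray 61 mm long (x), 67 mm wide (y), screwed down, inner floor 12 mm above the bench. Five cross sheets, top 28 mm above the bench, make four 11.5 mm slots at x = -22, -7, 7, 22 mm: three hold wheels, one the dressing stone, in any order. Origin on the bench under the centre; +x is the way the bar is run through, from the bracket's side.
- rack_middle (a point): Point on the rack's centre line, 44 mm above the bench. Run the bar through until the collar's face is 56 mm short of it (on the rack's -x side): then the wheels sit right on the bar for hanging between the uprights. The side lips of the tray let a wheel roll about 3 mm either way off the centre line.
- wheel_a_centre (a point): Centre of a grey grinding wheel, 65 mm in diameter, 10 mm thick, about 75 g, standing loose on edge in one of the rack's slots, axis along the rack's x, centre 44 mm above the bench. In it sits a white plastic reducing bush with an 11.6 mm bore and 26 mm flanges (12.4 mm over the flanges). Pushed, it tips against the divider (its bush gives way about 3 mm) and can roll a little.
- wheel_b_centre (a point): Centre of the second wheel, like the first. The bushes are loose: each stays where it was left, off the wheel's centre by up to 2.5 mm sideways and 2.5 mm up or down (as much as 3.5 mm cornerwise), not tracked. If the rod's end catches on a bush's face it must not be pushed on; draw back and try a little to the side, above or below.
- wheel_c_centre (a point): Centre of the third wheel, like the first. With the rod's end in a bush, the bush slides over by itself as the rod goes on (about 1 to 2 N). A rod inside a wheel can still be moved about 3 mm sideways or down off that wheel's centre before it presses the wheel on the rack; upward it lifts the wheel.
- dresser: Bystander: a dressing stone, a pale stick 50 x 10 mm and 16 mm high, lying in the rack's fourth slot; the bar passes above it. Leave it.
- disc: Bystander: a dark cutting disc 100 mm across and 6 mm thick, lying flat on the bench. Not one of the three wheels.
- bearing: Bystander: a ball bearing 52 mm across, 15 mm high, lying flat.
- wrench: Bystander: a steel spanner 170 mm long lying flat.
- driver: Bystander: a black screwdriver 190 mm long lying flat.
- can: Bystander: an aluminium can 58 mm across, 150 mm tall, standing.
- tape: Bystander: a black tape measure 70 x 65 mm, 36 mm high.
Mind the look-alikes: they are no part of the job. What is shaped like the part that bears wheel_b_centre but red is not meant. Leave any orange look-alike of the bracket alone.

How it is judged:
By the outcome, as a careful person would: the job done as asked, in the order asked, and still so for the second after the job is handed in, with the robot touching nothing.
It also fails if it takes over 72 s, if anything falls off the work surface, if the arm or the gripper's body presses on something with over 40 N, if the wrist force passes 120 N, or if a joint passes its speed limit or range.

## Working session

There is one attempt and no reset: what is moved stays moved. The work goes in short steps, Python scripts to look and compute and a tool call to move; the robot and the scene stay as the last step left them, time stands still between calls to the robot, and variables do not carry over. Pictures are saved under pics/ and viewed, about 8 in all and at most 12, crops included, and the job is handed in when it is done.

Besides the shell and the picture viewer there is one more tool, called after "Emit:" in YAML: its name, and indented under it one key for each argument. jog_arm: Moves the arm, as the interface text tells. Its arguments: {"type":"object","properties":{"deltas":{"type":"array"},"grip_force":{"type":"number"}},"required":["deltas"]}

```bash
ls; mkdir -p pics; cat > h.py <<'E'
import numpy as np, cv2
from scipy.spatial.transform import Rotation as R
from station import ctrl, vision
def cam(n):
    c=vision.calibration(n); K=np.array([[c['fx'],0,c['cx']],[0,c['fy'],c['cy']],[0,0,1.]])
    return K,R.from_rotvec(c['rvec']).as_matrix(),np.array(c['tvec'])
def shot(n,f=None):
    im,d=vision.get_image(n)
    if f: cv2.imwrite('pics/'+f,im[:,:,::-1])
    return im,d
def ray(n,u,v):
    K,r,t=cam(n); return -r.T@t, r.T@np.linalg.inv(K)@np.array([u,v,1.])
def onz(n,u,v,z):
    o,d=ray(n,u,v); return o+d*(z-o[2])/d[2]
def pt(n,u,v,dep):
    o,d=ray(n,u,v); return o+d*dep
def cloud(n,dep):
    K,r,t=cam(n); v,u=np.mgrid[:480,:640]; P=np.stack([(u-K[0,2])/K[0,0]*dep,(v-K[1,2])/K[1,1]*dep,dep],-1)
    return (P-t)@r
def proj(n,p):
    K,r,t=cam(n); q=K@(r@np.array(p)+t); return q[:2]/q[2]
E
python3 - <<'E'
from h import *
for n in('scene','top'):
    im,d=shot(n,n+'0.png'); np.save(n+'0.npy',d); K,r,t=cam(n); print(n,K[0,0],-r.T@t,r[2])
o=ctrl.get_obs(); print(o['t'],o['tool_pos'],o['tool_rot'],o['opening'],ctrl.tcp_to_tips)
E
```

```text
pics
scene 620.0248759334519 [ 1.20219342 -0.01729228  1.1718879 ] [-0.51630359  0.04554516 -0.85519369]
top 439.08555768381353 [0.35859586 0.03261958 1.03605635] [ 0.17417536 -0.00568779 -0.98469822]
0.1 [ 0.15928489 -0.60380466  0.25216641] [-3.11364269e+00 -4.03602849e-01  2.29419811e-05] 0.08526864225283069 0.022
```

View pics/scene0.png

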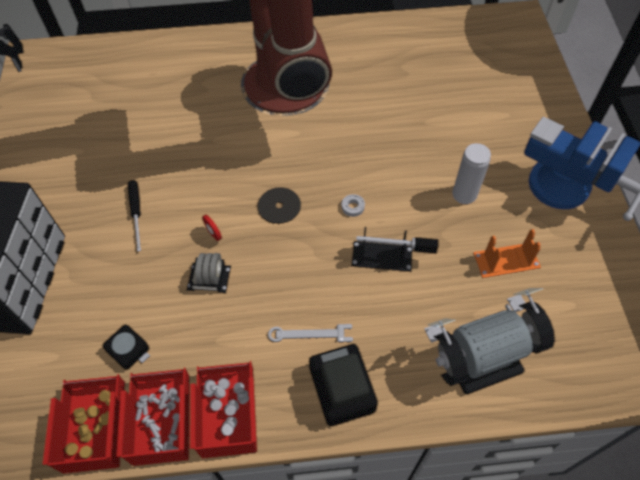

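View pics/top0.png

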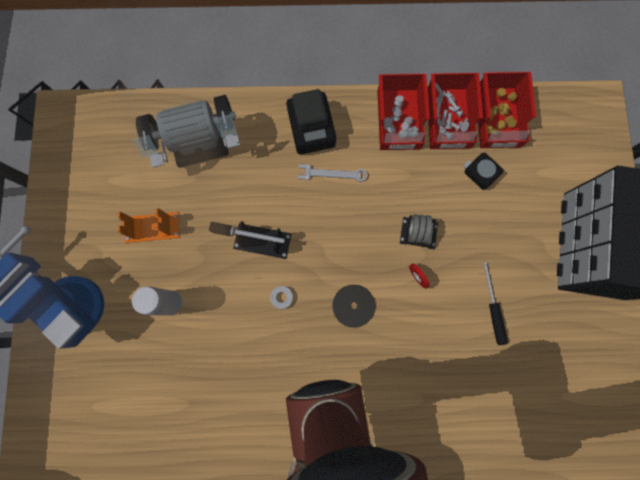

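The scene view shows the black bracket with the bar at about (383,250), its grip at (427,244), and the rack with grey wheels at (208,272). In the top view these are at (262,240), (222,229) and (419,231).
Look-alikes are the orange bracket at scene (508,255), the red wheel at (211,227) and the dark disc at (279,205). By the description I choose the black bracket and the grey wheels. A close crop will check that choice.

```bash
python3 - <<'E'
from h import *
S=cv2.imread('pics/scene0.png');T=cv2.imread('pics/top0.png')
def c(im,u,v,w,h): return cv2.resize(im[v-h//2:v+h//2,u-w//2:u+w//2],(400,300),interpolation=cv2.INTER_CUBIC)
cv2.imwrite('pics/crop1.png',np.vstack([np.hstack([c(S,395,250,100,76),c(S,209,273,60,44)]),np.hstack([c(T,255,238,100,76),c(T,419,231,60,44)])]))
for n in('scene','top'):
    d=np.load(n+'0.npy'); P=cloud(n,d); 
    im=(S if n=='scene' else T)
    def reg(u,v,w,h): return P[v-h:v+h,u-w:u+w].reshape(-1,3), im[v-h:v+h,u-w:u+w].reshape(-1,3)
    for nm,r,zs in(('bar',(395,250,52,30) if n=='scene' else (255,238,52,30),[(.003,.02),(.06,.09)]),('rack',(209,273,28,24) if n=='scene' else (419,231,26,24),[(.003,.02),(.02,.035),(.06,.09)])):
        p,col=reg(*r)
        for a,b in zs:
            q=p[(p[:,2]>a)&(p[:,2]<b)]
            if len(q)<5: continue
            m=q[:,:2].mean(0); (cx,cy),(w,h),ang=cv2.minAreaRect(q[:,:2].astype(np.float32)*1000)
            print(n,nm,a,len(q),m.round(4),'rect',round(cx,1),round(cy,1),round(w,1),round(h,1),round(ang,1), 'zmed',np.median(q[:,2]).round(4))
E
```

```text
scene bar 0.003 1882 [0.5414 0.1905] rect 533.5 204.9 231.9 151.8 83.8 zmed 0.0048
scene bar 0.06 685 [0.5587 0.212 ] rect 555.4 198.1 167.5 49.6 79.9 zmed 0.0733
scene rack 0.003 491 [ 0.5612 -0.1973] rect 546.7 -203.7 120.0 124.3 88.8 zmed 0.0047
scene rack 0.02 293 [ 0.5728 -0.2039] rect 559.8 -202.0 63.3 72.6 80.1 zmed 0.0276
scene rack 0.06 476 [ 0.5667 -0.1951] rect 564.3 -195.2 40.2 61.4 79.3 zmed 0.0723
top bar 0.003 913 [0.545  0.1727] rect 553.9 190.8 247.7 143.6 88.9 zmed 0.0043
top bar 0.06 612 [0.5507 0.2072] rect 549.1 197.3 169.5 49.4 77.7 zmed 0.0733
top rack 0.003 262 [ 0.5563 -0.1965] rect 563.4 -203.4 121.1 118.4 86.0 zmed 0.0042
top rack 0.02 222 [ 0.5472 -0.2061] rect 556.0 -203.3 61.9 67.3 79.4 zmed 0.0276
top rack 0.06 392 [ 0.5561 -0.195 ] rect 557.7 -196.0 39.0 60.0 79.5 zmed 0.072
```

View pics/crop1.png

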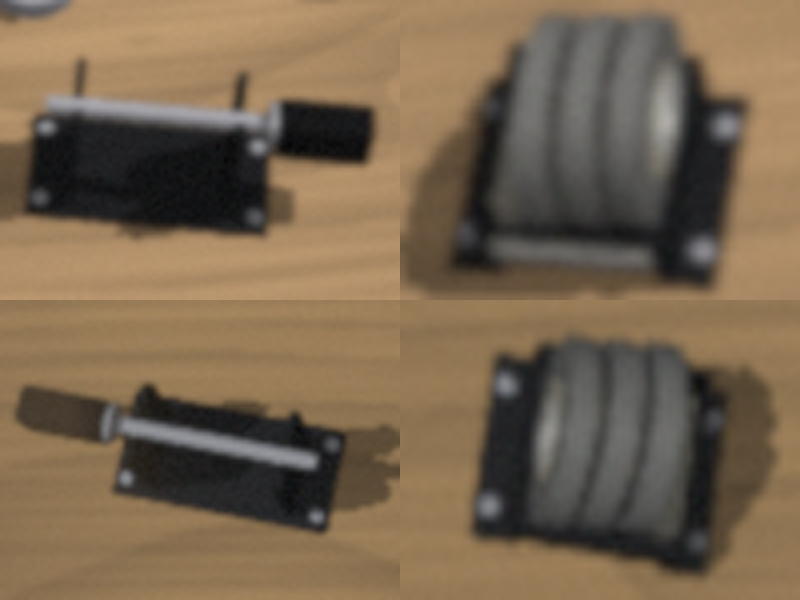

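The crop confirms the choice: a black bracket with the steel rod and black grip, and three grey wheels with the pale bush face showing on the bracket's side. Next I'll measure the rod line and the bush blob.

```bash
python3 - <<'E'
from h import *
def planes(n,p0,p1):
    o,a=ray(n,*p0); _,b=ray(n,*p1); k=np.cross(a,b); return o,k/np.linalg.norm(k)
res={}
for n,box,rb in(('scene',(350,222,420,262),(190,250,235,295)),('top',(225,220,295,250),(398,212,442,252))):
    im=cv2.imread(f'pics/{n}0.png'); 
    hsv=cv2.cvtColor(im,cv2.COLOR_BGR2HSV)
    m=np.zeros(im.shape[:2],np.uint8); x0,y0,x1,y1=box
    m[y0:y1,x0:x1]=((hsv[...,1]<70)&(hsv[...,2]>95))[y0:y1,x0:x1]*255
    k,l,st,ce=cv2.connectedComponentsWithStats(m)
    i=1+np.argmax(st[1:,4]); ys,xs=np.where(l==i); 
    vx,vy,cx,cy=cv2.fitLine(np.stack([xs,ys],1).astype(np.float32),cv2.DIST_HUBER,0,.01,.01).ravel()
    s=(xs-cx)*vx+(ys-cy)*vy; e=[(cx+vx*q,cy+vy*q) for q in(s.min(),s.max())]
    print(n,'rod',st[i],np.round(e,1),[onz(n,*q,.066).round(4) for q in e]); res[n]=planes(n,*e)
    # bush blob + wheel mask
    x0,y0,x1,y1=rb; g=im[y0:y1,x0:x1].max(2); print(n,'rack max grey',np.percentile(g,[50,80,90,95,99]))
    sub=(hsv[y0:y1,x0:x1,1]<70)
    np.set_printoptions(linewidth=250)
    if n=='scene': print('cols from',224-0,'rows 255'); print(im[255:288,222:236,1])
    else: print('cols 405 rows 215');print(im[215:250,402:424,1])
(o1,k1),(o2,k2)=res['scene'],res['top']
d=np.cross(k1,k2); d/=np.linalg.norm(d)
A=np.array([k1,k2,[0,1,0]]); p=np.linalg.solve(A,[k1@o1,k2@o2,.2]); print('line dir',d,'at y=.2',p)
E
```

```text
scene rod [356 236  59  10 305] [[355.9 237.6]
 [414.1 242.2]] [array([0.5329, 0.1149, 0.066 ]), array([0.5572, 0.2339, 0.066 ])]
scene rack max grey [101.  161.  170.  173.8 179. ]
cols from 224 rows 255
[[137 140 138 140 141 141 138 138 137 137 138 139 139 137]
 [132 139 141 140 140 139 140 139 138 138 138 137 139 140]
 [130 138 139 139 139 140 141 138 139 140 137 140 142 140]
 [119 126 134 136 140 141 142 142 141 140 142 141 140 143]
 [ 87  98 117 135 141 141 143 141 144 141 143 143 144 145]
 [ 58  71 104 133 142 145 145 144 144 144 145 146 144 146]
 [ 54  59  95 128 142 146 147 146 146 145 146 146 144 146]
 [ 50  48  84 116 136 144 145 144 143 145 143 142 144 144]
 [ 50  45  74 108 130 137 140 141 140 141 142 143 142 143]
 [ 46  39  62  95 113 123 124 125 129 135 140 143 144 145]
 [ 44  32  44  63  77  84  87  90 103 121 138 145 145 145]
 [ 41  29  29  38  48  53  57  60  77 110 135 142 142 141]
 [ 40  29  30  41  59  76  78  69  82 112 132 139 140 142]
 [ 38  31  36  56  88 114 117 103 100 120 136 142 141 140]
 [ 35  26  37  65 103 131 136 118 112 128 140 143 141 141]
 [ 32  25 
[... 3816 characters left out ...]
4  42  37  34  35  30  33  31  31  35  34  36  36  33  27  31  36]
 [ 95  94  88  77  82  92  88  78  65  48  45  43  39  38  34  34  29  28  33  32  30  34]
 [120 118 117 110 111 121 113 107 102  95  90  91  83  76  69  57  45  44  38  41  32  35]
 [124 121 121 119 119 121 122 121 121 118 121 119 118 110 106 101  96  89  81  68  52  44]
 [127 126 124 126 125 126 125 127 124 123 126 123 124 125 126 124 124 121 112 102  94  91]
 [126 128 124 126 126 127 125 127 125 125 125 125 125 125 126 124 126 124 124 120 114 112]
 [125 124 125 124 125 124 122 124 126 124 124 123 123 125 125 124 122 122 125 120 117 113]]
line dir [0.210348   0.97747083 0.01744997] at y=.2 [0.55086665 0.2        0.06694623]
```

Emit:
jog_arm:
  deltas:
    - [0,0,-0.11,0,0,0,0.7]
    - [0,0,-0.11,0,0,0,0.7]
    - [0,0,-0.11,0,0,0,0.7]
    - [0,0,-0.11,0,0,0,0.7]
    - [0,0,-0.11,0,0,0,0.7]
    - [0,0,-0.11,0,0,0,0.7]
    - [0,0,-0.11,0,0,0,0.7]
    - [0,0,-0.11,0,0,0,0.7]
    - [0,0,-0.11,0,0,0,0.7]
    - [0,0,-0.117,0,0,0,0.7]

```text
t: 0.93
tool_pos: [0.1593, -0.604, 0.2526]
tool_rot: [-2.432, -1.987, -0.001]
contact_force: [0.2, -0.2, -0.1]
opening: 0.0598
```

```bash
cat >> h.py <<'E'
def st(): 
    o=ctrl.get_obs(); return o,np.array(o['tool_pos']),R.from_rotvec(o['tool_rot'])
def go(p,head=None):
    o,q,r=st(); M=r.as_matrix(); print('t',round(o['t'],2),'pos',q.round(4),'head',np.degrees(np.arctan2(M[1,0],M[0,0])).round(2),'z',M[:,2].round(4),'F',np.round(o['contact_force'],2),'open',round(o['opening'],4)); 
    print('delta cm',(M.T@(np.array(p)-q)*100).round(2))
E
python3 -c "
from h import *
go([.5627,.258,.253])"
```

```text
t 0.93 pos [ 0.1593 -0.604   0.2526] head 78.51 z [-2.0e-04  1.2e-03 -1.0e+00] F [ 0.24 -0.17 -0.06] open 0.0598
delta cm [9.251e+01 2.237e+01 5.000e-02]
```

Emit:
jog_arm:
  deltas:
    - [0,0,0,3.85,0.93,0,0.7]
    - [0,0,0,3.85,0.93,0,0.7]
    - [0,0,0,3.85,0.93,0,0.7]
    - [0,0,0,3.85,0.93,0,0.7]
    - [0,0,0,3.85,0.93,0,0.7]
    - [0,0,0,3.85,0.93,0,0.7]
    - [0,0,0,3.85,0.93,0,0.7]
    - [0,0,0,3.85,0.93,0,0.7]
    - [0,0,0,3.85,0.93,0,0.7]
    - [0,0,0,3.85,0.93,0,0.7]
    - [0,0,0,3.85,0.93,0,0.7]
    - [0,0,0,3.85,0.93,0,0.7]

```text
t: 1.93
tool_pos: [0.3632, -0.173, 0.253]
tool_rot: [2.439, 1.98, 0.0]
contact_force: [0.9, -0.3, 0.4]
opening: 0.0596
```

Emit:
jog_arm:
  deltas:
    - [0,0,0,3.85,0.93,0,0.7]
    - [0,0,0,3.85,0.93,0,0.7]
    - [0,0,0,3.85,0.93,0,0.7]
    - [0,0,0,3.85,0.93,0,0.7]
    - [0,0,0,3.85,0.93,0,0.7]
    - [0,0,0,3.85,0.93,0,0.7]
    - [0,0,0,3.85,0.93,0,0.7]
    - [0,0,0,3.85,0.93,0,0.7]
    - [0,0,0,3.85,0.93,0,0.7]
    - [0,0,0,3.85,0.93,0,0.7]
    - [0,0,0,3.85,0.93,0,0.7]
    - [0,0,0.005,3.5,0.93,0,0.7]

```text
t: 2.93
tool_pos: [0.5663, 0.2534, 0.2525]
tool_rot: [-2.442, -1.976, 0.001]
contact_force: [-0.1, -0.7, 1.8]
opening: 0.0592
```

```bash
python3 -c "
from h import *
go([.5627,.258,.065])"
```

```text
t 2.93 pos [0.5663 0.2534 0.2525] head 77.96 z [-1.e-03 -2.e-04 -1.e+00] F [-0.08 -0.73  1.82] open 0.0592
delta cm [ 0.38 -0.43 18.75]
```

Emit:
jog_arm:
  deltas:
    - [0,0,0,0.2,-0.4,3,0.7]
    - [0,0,0,0,0,4,0.7]
    - [0,0,0,0,0,4,0.7]
    - [0,0,0,0,0,3,0.7]
    - [0,0,0,0,0,1,0.7]
    - [0,0,0,0,0,0,0.7]

```text
t: 3.43
tool_pos: [0.5598, 0.253, 0.0989]
tool_rot: [-2.441, -1.973, 0.012]
contact_force: [-0.5, -0.4, -0.3]
opening: 0.0596
```

```bash
python3 - <<'E'
from h import *
go([.5627,.258,.065])
im,d=shot('scene','s1.png');im2,_=shot('top','t1.png')
c=lambda i,u,v:cv2.resize(i[v-38:v+38,u-50:u+50,::-1],(400,300),interpolation=cv2.INTER_CUBIC)
cv2.imwrite('pics/crop2.png',np.hstack([c(im,420,240),c(im2,235,232)]))
E
```

```text
t 3.43 pos [0.5598 0.253  0.0989] head 77.91 z [-0.0078 -0.0025 -1.    ] F [-0.46 -0.39 -0.27] open 0.0596
delta cm [0.57 0.2  3.39]
```

View pics/crop2.png

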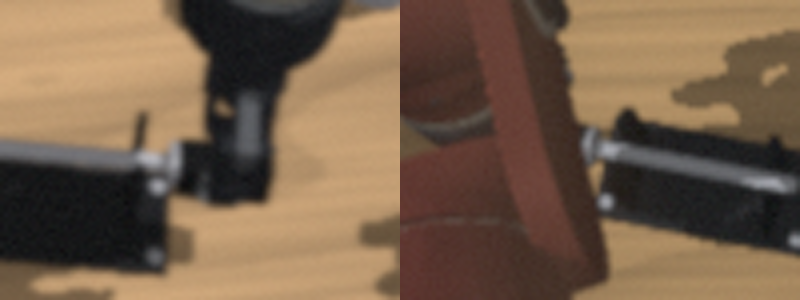

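The crop shows the fingers astride the grip, with the collar at about (172,165) in the crop. I'll descend the rest of the way.

Emit:
jog_arm:
  deltas:
    - [0,0,0,0.4,0.1,1.5,0.7]
    - [0,0,0,0,0,1.4,0.7]
    - [0,0,0,0,0,0.5,0.7]
    - [0,0,0,0,0,0,0.7]
    - [0,0,0,0,0,0,0.7]

```text
t: 3.95
tool_pos: [0.5646, 0.2575, 0.0698]
tool_rot: [2.443, 1.975, 0.001]
contact_force: [0.5, 0.6, 0.1]
opening: 0.0597
```

```bash
python3 - <<'E'
from h import *
go([.5627,.258,.065])
E
```

```text
t 3.95 pos [0.5646 0.2575 0.0698] head 77.9 z [ 3.e-04  1.e-04 -1.e+00] F [0.51 0.58 0.08] open 0.0597
delta cm [ 0.01 -0.2   0.48]
```

Emit:
jog_arm:
  deltas:
    - [0,0,0,0,-0.2,0.45,0.7]
    - [0,0,0,0,0,0,0.7]
    - [0,0,0,0,0,0,0.3]
    - [0,0,0,0,0,0,0.15]
    - [0,0,0,0,0,0,0.05]
    - [0,0,0,0,0,0,0.05]
    - [0,0,0,0,0,0,0.05]
    - [0,0,0,0,0,0,0.05]
    - [0,0,0,0,0,0,0.05]
  grip_force: 70

```text
t: 4.7
tool_pos: [0.5629, 0.258, 0.0652]
tool_rot: [2.442, 1.975, 0.001]
contact_force: [0.4, 0.4, 2.4]
opening: 0.0208
```

```bash
python3 - <<'E'
from h import *
go([.5627,.258,.065])
E
```

```text
t 4.7 pos [0.5629 0.258  0.0652] head 77.92 z [ 1.e-03  1.e-04 -1.e+00] F [0.35 0.43 2.37] open 0.0208
delta cm [-0.   -0.02  0.02]
```

Emit:
jog_arm:
  deltas:
    - [0,0,0,0,0,-0.5,0.05]
    - [0,0,0,0,0,-1,0.05]
    - [0,0,0,0,0,-2,0.05]
    - [0,0,0,0,0,-2,0.05]
    - [0,0,0,0,0,-0.5,0.05]
    - [0,0,0,0,0,0,0.05]
    - [0,0,0,0,0,0,0.05]

```text
t: 5.28
tool_pos: [0.5622, 0.258, 0.1248]
tool_rot: [-2.443, -1.975, 0.0]
contact_force: [-0.1, -0.2, -2.3]
opening: 0.021
```

```bash
python3 - <<'E'
from h import *
go([.5935,-.0108,.125])
E
```

```text
t 5.28 pos [0.5622 0.258  0.1248] head 77.91 z [-2.e-04  2.e-04 -1.e+00] F [-0.15 -0.16 -2.32] open 0.021
delta cm [-25.63   8.69  -0.03]
```

Emit:
jog_arm:
  deltas:
    - [0,0,0,-3.2,1.09,0,0.05]
    - [0,0,0,-3.2,1.09,0,0.05]
    - [0,0,0,-3.2,1.09,0,0.05]
    - [0,0,0,-3.2,1.09,0,0.05]
    - [0,0,0,-3.2,1.09,0,0.05]
    - [0,0,0,-3.2,1.09,0,0.05]
    - [0,0,0,-3.2,1.09,0,0.05]
    - [0,0,-0.028,-3.2,1.09,0,0.05]
    - [0,0,0,0,0,2,0.05]
    - [0,0,0,0,0,3,0.05]
    - [0,0,0,0,0,3,0.05]
    - [0,0,0,0,0,0,0.05]

```text
t: 6.28
tool_pos: [0.5875, -0.0101, 0.0361]
tool_rot: [-2.407, -2.0, 0.016]
contact_force: [-3.4, -0.0, -2.9]
opening: 0.0212
```

Emit:
jog_arm:
  deltas:
    - [0,0,0,0,0,0,0.05]
    - [0,0,0,0,0,0,0.05]
    - [0,0,0,0,0,0,0.05]

```text
t: 6.53
tool_pos: [0.5956, -0.0106, 0.0469]
tool_rot: [2.413, 2.008, 0.003]
contact_force: [-0.4, 0.1, -0.3]
opening: 0.0209
```

```bash
python3 - <<'E'
from h import *
go([.5935,-.0108,.0432])
im,d=shot('scene','s2.png');im2,d2=shot('top','t2.png'); np.save('s2.npy',d);np.save('t2.npy',d2)
c=lambda i,u,v:cv2.resize(i[v-30:v+30,u-40:u+40,::-1],(800,600),interpolation=cv2.INTER_CUBIC)
a=c(im,235,262);b=c(im2,400,228)
cv2.imwrite('pics/crop3.png',np.vstack([a[150:450],b[150:450]]))
E
```

```text
t 6.53 pos [ 0.5956 -0.0106  0.0469] head 79.53 z [ 3.2e-03 -4.0e-04 -1.0e+00] F [-0.41  0.14 -0.32] open 0.0209
delta cm [-0.06 -0.2   0.37]
```

View pics/crop3.png

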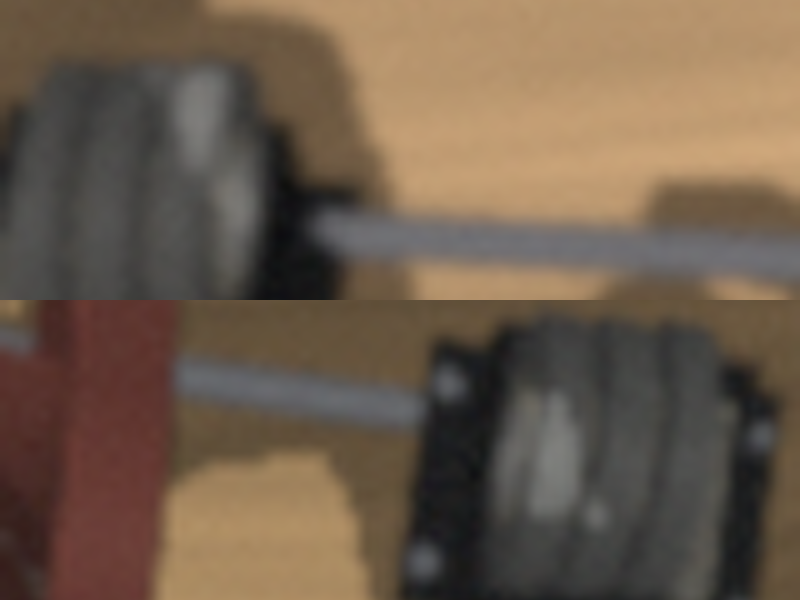

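```bash
python3 - <<'E'
from h import *
def tri(a,b):
    o1,d1=ray('scene',*a);o2,d2=ray('top',*b); A=np.stack([d1,-d2],1); s=np.linalg.lstsq(A,o2-o1,rcond=None)[0]
    p,q=o1+d1*s[0],o2+d2*s[1]; return ((p+q)/2).round(4),(p-q).round(4)
S,T=cv2.imread('pics/scene0.png'),cv2.imread('pics/top0.png')
def ref(im,u,v,r=3):
    u,v=round(u),round(v); g=im[v-r:v+r+1,u-r:u+r+1].min(2).astype(float); w=np.clip(g-np.percentile(g,60),0,None); yy,xx=np.mgrid[-r:r+1,-r:r+1]; return u+(w*xx).sum()/w.sum(), v+(w*yy).sum()/w.sum()
C=[]
for s,t in(((227.7,269.3),(404,221)),((224,287.7),(402.3,239)),((193.3,267),(435.8,226.6)),((189.2,285.5),(432.8,243))):
    a,b=ref(S,*s,2),ref(T,*t,2); print(np.round(a,1),np.round(b,1),tri(a,b),onz('scene',*a,.005).round(4),onz('top',*b,.005).round(4))
print('bush',tri((218.7,269.3),(411,229.2)))
for z in(.040,.044,.048): print(onz('scene',218.7,269.3,z).round(4),onz('top',411,229.2,z).round(4))
# wheel silhouette mask
for n,im,(x0,y0,x1,y1) in(('scene',S,(190,250,228,295)),('top',T,(405,208,440,250))):
    P=cloud(n,np.load(n+'0.npy'))[y0:y1,x0:x1].reshape(-1,3); q=P[P[:,2]>.068]; print(n,'crown',q[:,:2].mean(0).round(4),P[:,2].max().round(4),len(q)); 
    u=np.array([-.182,-.983]); s=(q[:,:2]-[.558,-.2025])@u; print(np.percentile(s,[2,98]).round(4), ((q[:,:2]-[.558,-.2025])@[.983,-.182]).mean().round(4))
# rod in frame 2
for n,box in(('scene',(226,240,270,275)),('top',(379,212,402,232))):
    im=cv2.imread(f"pics/{'s2' if n=='scene' else 't2'}.png"); hsv=cv2.cvtColor(im,cv2.COLOR_BGR2HSV); x0,y0,x1,y1=box
    m=((hsv[...,2]>85)&((im[...,2].astype(int)-im[...,0])<12))[y0:y1,x0:x1].astype(np.uint8); k,l,stt,_=cv2.connectedComponentsWithStats(m); i=1+np.argmax(stt[1:,4]); ys,xs=np.where(l==i)
    vx,vy,cx,cy=cv2.fitLine(np.stack([xs+x0,ys+y0],1).astype(np.float32),cv2.DIST_HUBER,0,.01,.01).ravel(); s=(xs+x0-cx)*vx+(ys+y0-cy)*vy
    for q in(s.min(),s.max()): print(n,'rod',np.round((cx+vx*q,cy+vy*q),1),onz(n,cx+vx*q,cy+vy*q,.048).round(4))
o,p,r=st(); M=r.as_matrix(); print('fk tip',p-M[:,0]*.145, 'pos',p)
E
```

```text
[227.7 269. ] [404.2 220.9] (array([ 0.5746, -0.1569,  0.0583]), array([ 0.0004,  0.0039, -0.0007])) [ 0.5449 -0.1615  0.005 ] [ 0.5862 -0.1693  0.005 ]
[224.1 287.3] [401.8 238.8] (array([ 0.5543, -0.1762, -0.0603]), array([-0.0004, -0.005 ,  0.0009])) [ 0.5882 -0.1702  0.005 ] [ 0.5428 -0.1614  0.005 ]
[194. 267.] [436.  226.3] (array([ 0.5611, -0.2275,  0.0567]), array([ 0.0007,  0.0066, -0.0016])) [ 0.5322 -0.2337  0.005 ] [ 0.5716 -0.245   0.005 ]
[188.  284.9] [433.5 244. ] (array([ 0.5393, -0.2562, -0.0608]), array([-0.0005, -0.0054,  0.0013])) [ 0.5741 -0.2461  0.005 ] [ 0.5286 -0.2361  0.005 ]
bush (array([ 0.5598, -0.1776,  0.0342]), array([ 0.0001,  0.0016, -0.0003]))
[ 0.5632 -0.1759  0.04  ] [ 0.5586 -0.1772  0.04  ]
[ 0.5655 -0.1754  0.044 ] [ 0.5578 -0.1763  0.044 ]
[ 0.5678 -0.1748  0.048 ] [ 0.557  -0.1755  0.048 ]
scene crown [ 0.5868 -0.1888] 1.1719 348
[-0.2993  0.0109] 0.0258
top crown [ 0.5524 -0.1899] 1.0361 288
[-0.1948  0.012 ] -0.0078
scene rod [227.  269.8] [ 0.5708 -0.1579  0.048 ]
scene rod [269.1 272.1] [ 0.5854 -0.0716  0.048 ]
top rod [378.8 220.1] [ 0.5797 -0.1024  0.048 ]
top rod [401.  223.8] [ 0.57   -0.1532  0.048 ]
fk tip [ 0.56935192 -0.15320283  0.04711104] pos [ 0.59568128 -0.01061333  0.04713221]
```

```bash
python3 - <<'E'
from h import *
S=[shot('scene')[0] for _ in range(4)];T=[shot('top')[0] for _ in range(4)]
S=np.mean(S,0)[:,:,::-1];T=np.mean(T,0)[:,:,::-1]; np.save('S.npy',S);np.save('T.npy',T)
def c(i,u,v):
    x=np.clip((i[v-15:v+15,u-10:u+10]-20)*2.2,0,255).astype(np.uint8); return cv2.resize(x,(400,600),interpolation=cv2.INTER_CUBIC)
cv2.imwrite('pics/crop4.png',np.hstack([c(S,220,270),c(T,411,228)]))
E
```

```text
(no output)
```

View pics/crop4.png

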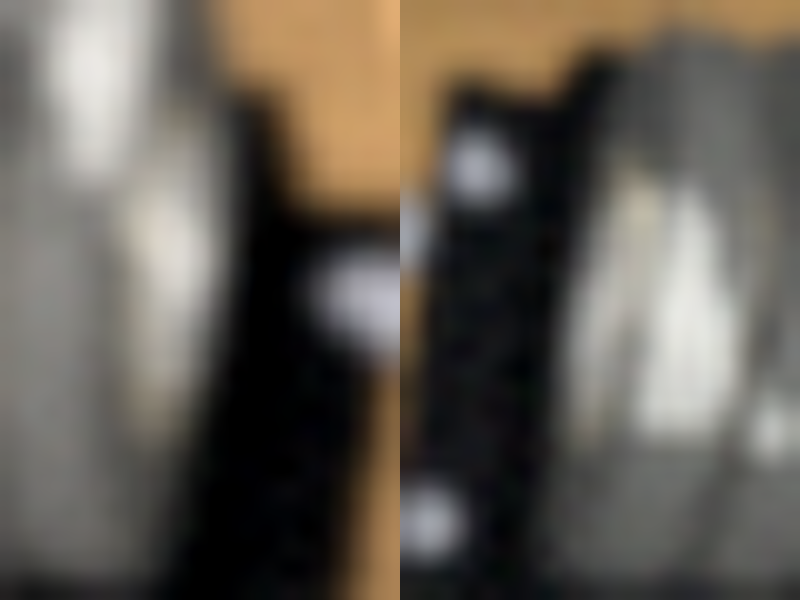

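Crop4 shows the near bush flange: its ellipse centre is at about scene (217.3,268.8) and top (410.8,227.5). That puts the bush near x=.562, z=.042, and I'll approach 6 mm short of it.

```bash
python3 - <<'E'
from h import *
go([.5893,-.0265,.0412])
E
```

```text
t 7.03 pos [ 0.5942 -0.0106  0.045 ] head 79.52 z [ 2.e-04 -0.e+00 -1.e+00] F [-0.05  0.24 -1.26] open 0.0211
delta cm [-1.65 -0.19  0.38]
```

Emit:
jog_arm:
  deltas:
    - [0,0,0,-0.4,-0.1,0.1,0.05]
    - [0,0,0,-0.5,-0.1,0.1,0.05]
    - [0,0,0,-0.4,0,0.1,0.05]
    - [0,0,0,-0.3,0,0.08,0.05]
    - [0,0,0,0,0,0,0.05]
    - [0,0,0,0,0,0,0.05]
    - [0,0,0,0,0,0,0.05]
    - [0,0,0,0,0,0,0.05]

```text
t: 7.7
tool_pos: [0.5894, -0.0259, 0.0411]
tool_rot: [2.415, 2.009, 0.0]
contact_force: [-1.1, 0.7, -1.4]
opening: 0.0213
```

```bash
python3 - <<'E'
from h import *
go([.5883,-.0327,.0412])
E
```

```text
t 7.7 pos [ 0.5894 -0.0259  0.0411] head 79.52 z [ 2.e-04  0.e+00 -1.e+00] F [-1.09  0.67 -1.42] open 0.0213
delta cm [-0.69  0.02 -0.01]
```

Emit:
jog_arm:
  deltas:
    - [0,0,0,-0.15,0,0,0.05]
    - [0,0,0,-0.15,0,0,0.05]
    - [0,0,0,-0.15,0,0,0.05]
    - [0,0,0,-0.1,0,0,0.05]
    - [0,0,0,0,0,0,0.05]
    - [0,0,0,0,0,0,0.05]
    - [0,0,0,0,0,0,0.05]

```text
t: 8.28
tool_pos: [0.5883, -0.0314, 0.041]
tool_rot: [-2.415, -2.009, -0.0]
contact_force: [-0.1, 0.7, -1.9]
opening: 0.0214
```

Emit:
jog_arm:
  deltas:
    - [0,0,0,-0.15,0,0,0.05]
    - [0,0,0,0,0,0,0.05]
    - [0,0,0,0,0,0,0.05]

```text
t: 8.53
tool_pos: [0.588, -0.0328, 0.041]
tool_rot: [-2.415, -2.009, -0.0]
contact_force: [0.7, 1.5, -0.5]
opening: 0.0211
```

Emit:
jog_arm:
  deltas:
    - [0,0,0,-0.1,0,0,0.05]
    - [0,0,0,0,0,0,0.05]
    - [0,0,0,0,0,0,0.05]

```text
t: 8.78
tool_pos: [0.5879, -0.0336, 0.0412]
tool_rot: [-2.415, -2.009, -0.001]
contact_force: [-0.0, 2.3, 0.1]
opening: 0.0212
```

Emit:
jog_arm:
  deltas:
    - [0,0,0,-0.08,0,0,0.05]
    - [0,0,0,0,0,0,0.05]
    - [0,0,0,0,0,0,0.05]

```text
t: 9.03
tool_pos: [0.5879, -0.0339, 0.0413]
tool_rot: [-2.415, -2.009, -0.002]
contact_force: [1.0, 4.7, 0.1]
opening: 0.0211
```

Emit:
jog_arm:
  deltas:
    - [0,0,0,0,0,0,0.05]
    - [0,0,0,0,0,0,0.05]

```text
t: 9.2
tool_pos: [0.5879, -0.0339, 0.0412]
tool_rot: [-2.415, -2.009, -0.002]
contact_force: [1.1, 5.0, 0.8]
opening: 0.021
```

Emit:
jog_arm:
  deltas:
    - [0,0,0,0.2,0,0,0.05]
    - [0,0,0,0.15,0,0,0.05]
    - [0,0,0,0,0.12,-0.12,0.05]
    - [0,0,0,0,0,0,0.05]
    - [0,0,0,-0.12,0,0,0.05]
    - [0,0,0,-0.12,0,0,0.05]
    - [0,0,0,-0.11,0,0,0.05]
    - [0,0,0,0,0,0,0.05]
    - [0,0,0,0,0,0,0.05]
    - [0,0,0,0,0,0,0.05]

```text
t: 10.03
tool_pos: [0.589, -0.0343, 0.0423]
tool_rot: [-2.415, -2.009, -0.002]
contact_force: [0.7, 4.6, 0.0]
opening: 0.0211
```

```bash
cat >> h.py <<'E'
def feel():
    o,p,r=st(); M=r.as_matrix(); F=np.array(o['contact_force']);T=np.array(o['wrist_torque'])
    print('pos',p.round(4),'F tool',(M.T@F).round(2),'T tool mNm',(M.T@T*1000).round(0),'t',round(o['t'],2))
E
python3 -c "
from h import *
feel()"
```

```text
pos [ 0.589  -0.0343  0.0423] F tool [ 4.61 -0.19 -0.02] T tool mNm [  9. 746. -46.] t 10.03
```

Emit:
jog_arm:
  deltas:
    - [0,0,0,0.2,0,0,0.05]
    - [0,0,0,0.15,0,0,0.05]
    - [0,0,0,0,0,0,0.05]
    - [0,0,0,0,0,0,0.05]

```text
t: 10.37
tool_pos: [0.5893, -0.0317, 0.042]
tool_rot: [2.415, 2.009, -0.001]
contact_force: [-0.1, 0.2, -0.8]
opening: 0.0214
```

```bash
python3 -c "
from h import *
feel()"
```

```text
pos [ 0.5893 -0.0317  0.042 ] F tool [ 0.19 -0.17  0.75] T tool mNm [-6. 87.  2.] t 10.37
```

Emit:
jog_arm:
  deltas:
    - [0,0,0,0,-0.24,0,0.05]
    - [0,0,0,0,0,0,0.05]
    - [0,0,0,-0.12,0,0,0.05]
    - [0,0,0,-0.12,0,0,0.05]
    - [0,0,0,-0.11,0,0,0.05]
    - [0,0,0,0,0,0,0.05]
    - [0,0,0,0,0,0,0.05]
    - [0,0,0,0,0,0,0.05]

```text
t: 11.03
tool_pos: [0.5864, -0.0345, 0.0422]
tool_rot: [-2.415, -2.009, 0.0]
contact_force: [-0.6, -0.6, -1.1]
opening: 0.0211
```

```bash
python3 -c "
from h import *
feel()"
```

```text
pos [ 0.5864 -0.0345  0.0422] F tool [-0.72 -0.44  1.09] T tool mNm [-1. 33. 55.] t 11.03
```

Emit:
jog_arm:
  deltas:
    - [0,0,0,-0.12,0,0,0.05]
    - [0,0,0,-0.1,0,0,0.05]
    - [0,0,0,0,0,0,0.05]
    - [0,0,0,0,0,0,0.05]

```text
t: 11.37
tool_pos: [0.5861, -0.0367, 0.0422]
tool_rot: [2.415, 2.009, -0.0]
contact_force: [0.2, -0.5, -1.3]
opening: 0.0211
```

```bash
python3 -c "
from h import *
feel()"
```

```text
pos [ 0.5861 -0.0367  0.0422] F tool [-0.44  0.28  1.31] T tool mNm [-14.  46.  42.] t 11.37
```

Emit:
jog_arm:
  deltas:
    - [0,0,0,-0.12,0,0,0.05]
    - [0,0,0,-0.12,0,0,0.05]
    - [0,0,0,-0.06,0,0,0.05]
    - [0,0,0,0,0,0,0.05]
    - [0,0,0,0,0,0,0.05]

```text
t: 11.78
tool_pos: [0.5855, -0.0396, 0.0422]
tool_rot: [2.415, 2.009, -0.0]
contact_force: [0.6, 0.2, -0.7]
opening: 0.021
```

```bash
python3 -c "
from h import *
feel()"
```

```text
pos [ 0.5855 -0.0396  0.0422] F tool [0.27 0.6  0.66] T tool mNm [ 53.  -7. -23.] t 11.78
```

Emit:
jog_arm:
  deltas:
    - [0,0,0,-0.15,0,0,0.05]
    - [0,0,0,-0.15,0.05,0,0.05]
    - [0,0,0,-0.15,0.05,0,0.05]
    - [0,0,0,-0.15,0.05,0,0.05]
    - [0,0,0,-0.06,0,0,0.05]
    - [0,0,0,0,0,0,0.05]
    - [0,0,0,0,0,0,0.05]
    - [0,0,0,0,0,0,0.05]

```text
t: 12.45
tool_pos: [0.5859, -0.0463, 0.0423]
tool_rot: [2.415, 2.009, 0.0]
contact_force: [0.1, -0.7, 0.2]
opening: 0.0212
```

```bash
python3 -c "
from h import *
feel()"
```

```text
pos [ 0.5859 -0.0463  0.0423] F tool [-0.67  0.25 -0.22] T tool mNm [ 47. -33.  33.] t 12.45
```

Emit:
jog_arm:
  deltas:
    - [0,0,0,-0.1,0,0,0.05]
    - [0,0,0,-0.1,0,0,0.05]
    - [0,0,0,0,0,0,0.05]
    - [0,0,0,0,0,0,0.05]
    - [0,0,0,0,0,0,0.05]

```text
t: 12.87
tool_pos: [0.5855, -0.0481, 0.0423]
tool_rot: [2.415, 2.009, 0.0]
contact_force: [0.4, 1.4, 0.6]
opening: 0.0212
```

```bash
python3 -c "
from h import *
feel()"
```

```text
pos [ 0.5855 -0.0481  0.0423] F tool [ 1.45  0.15 -0.63] T tool mNm [-85. 115.  28.] t 12.87
```

Emit:
jog_arm:
  deltas:
    - [0,0,0,-0.08,0,0,0.05]
    - [0,0,0,0,0,0,0.05]
    - [0,0,0,0,0,0,0.05]

```text
t: 13.12
tool_pos: [0.5854, -0.0486, 0.0423]
tool_rot: [-2.415, -2.009, -0.001]
contact_force: [-0.3, 4.6, 0.6]
opening: 0.0211
```

```bash
python3 -c "
from h import *
feel()"
```

```text
pos [ 0.5854 -0.0486  0.0423] F tool [ 4.42 -1.16 -0.57] T tool mNm [ 40. 499.  55.] t 13.12
```

Emit:
jog_arm:
  deltas:
    - [0,0,0,0.1,0,0,0.05]
    - [0,0,0,0.1,0,0,0.05]
    - [0,0,0,0,-0.08,0,0.05]
    - [0,0,0,0,-0.09,0,0.05]
    - [0,0,0,0,0,0,0.05]
    - [0,0,0,-0.1,0,0,0.05]
    - [0,0,0,-0.1,0,0,0.05]
    - [0,0,0,0,0,0,0.05]
    - [0,0,0,0,0,0,0.05]
    - [0,0,0,0,0,0,0.05]

```text
t: 13.95
tool_pos: [0.5836, -0.0479, 0.0422]
tool_rot: [-2.414, -2.008, -0.002]
contact_force: [1.5, 5.2, -0.6]
opening: 0.0211
```

```bash
python3 -c "
from h import *
feel()"
```

```text
pos [ 0.5836 -0.0479  0.0422] F tool [5.34 0.5  0.65] T tool mNm [ 68. 673.  79.] t 13.95
```

Emit:
jog_arm:
  deltas:
    - [0,0,0,0.1,0,0,0.05]
    - [0,0,0,0.1,0,0,0.05]
    - [0,0,0,0,0.12,-0.06,0.05]
    - [0,0,0,0,0.13,-0.06,0.05]
    - [0,0,0,0,0,0,0.05]
    - [0,0,0,-0.1,0,0,0.05]
    - [0,0,0,-0.1,0,0,0.05]
    - [0,0,0,0,0,0,0.05]
    - [0,0,0,0,0,0,0.05]
    - [0,0,0,0,0,0,0.05]

```text
t: 14.78
tool_pos: [0.586, -0.0493, 0.0434]
tool_rot: [2.415, 2.009, -0.0]
contact_force: [0.7, -0.9, -1.4]
opening: 0.0212
```

```bash
python3 -c "
from h import *
feel()"
```

```text
pos [ 0.586  -0.0493  0.0434] F tool [-0.75  0.8   1.43] T tool mNm [-7. 40. -6.] t 14.78
```

Emit:
jog_arm:
  deltas:
    - [0,0,0,-0.12,0,0,0.05]
    - [0,0,0,-0.12,0,0,0.05]
    - [0,0,0,-0.12,0,0,0.05]
    - [0,0,0,-0.12,0,0,0.05]
    - [0,0,0,0,0,0,0.05]
    - [0,0,0,0,0,0,0.05]

```text
t: 15.28
tool_pos: [0.5852, -0.054, 0.0434]
tool_rot: [-2.415, -2.009, 0.0]
contact_force: [-0.5, -0.5, -2.0]
opening: 0.0212
```

```bash
python3 -c "
from h import *
feel()"
```

```text
pos [ 0.5852 -0.054   0.0434] F tool [-0.55 -0.38  2.01] T tool mNm [-2. 83.  2.] t 15.28
```

Emit:
jog_arm:
  deltas:
    - [0,0,0,-0.15,0,0,0.05]
    - [0,0,0,-0.15,0,0,0.05]
    - [0,0,0,-0.15,0,0,0.05]
    - [0,0,0,-0.15,0,0,0.05]
    - [0,0,0,0,0,0,0.05]
    - [0,0,0,0,0,0,0.05]
    - [0,0,0,0,0,0,0.05]

```text
t: 15.87
tool_pos: [0.584, -0.0598, 0.0433]
tool_rot: [-2.415, -2.009, 0.0]
contact_force: [0.1, -0.2, -2.3]
opening: 0.0211
```

```bash
python3 -c "
from h import *
feel()"
```

```text
pos [ 0.584  -0.0598  0.0433] F tool [-0.17  0.11  2.27] T tool mNm [ 22. 113.  26.] t 15.87
```

Emit:
jog_arm:
  deltas:
    - [0,0,0,-0.12,0,0,0.05]
    - [0,0,0,-0.12,0,0,0.05]
    - [0,0,0,-0.08,0,0,0.05]
    - [0,0,0,0,0,0,0.05]
    - [0,0,0,0,0,0,0.05]

```text
t: 16.28
tool_pos: [0.5834, -0.0629, 0.0433]
tool_rot: [-2.415, -2.009, 0.0]
contact_force: [-0.2, 0.2, -1.5]
opening: 0.0208
```

```bash
python3 -c "
from h import *
feel()"
```

```text
pos [ 0.5834 -0.0629  0.0433] F tool [ 0.13 -0.18  1.51] T tool mNm [ 61. 280. -12.] t 16.28
```

Emit:
jog_arm:
  deltas:
    - [0,0,0,-0.07,0,0,0.05]
    - [0,0,0,0,0,0,0.05]
    - [0,0,0,0,0,0,0.05]

```text
t: 16.53
tool_pos: [0.5833, -0.0638, 0.0433]
tool_rot: [2.415, 2.009, -0.0]
contact_force: [0.7, 0.2, -2.4]
opening: 0.0213
```

```bash
python3 -c "
from h import *
feel()"
```

```text
pos [ 0.5833 -0.0638  0.0433] F tool [0.29 0.68 2.36] T tool mNm [-11. 318. -18.] t 16.53
```

Emit:
jog_arm:
  deltas:
    - [0,0,0,-0.08,0,0,0.05]
    - [0,0,0,0,0,0,0.05]
    - [0,0,0,0,0,0,0.05]

```text
t: 16.78
tool_pos: [0.5832, -0.0645, 0.0434]
tool_rot: [2.415, 2.009, -0.0]
contact_force: [-0.7, -0.4, -2.0]
opening: 0.021
```

```bash
python3 -c "
from h import *
feel()"
```

```text
pos [ 0.5832 -0.0645  0.0434] F tool [-0.53 -0.63  1.98] T tool mNm [ 23. 274.  37.] t 16.78
```

Emit:
jog_arm:
  deltas:
    - [0,0,0,-0.12,0,0,0.05]
    - [0,0,0,-0.12,0,0,0.05]
    - [0,0,0,-0.12,0,0,0.05]
    - [0,0,0,0,0,0,0.05]
    - [0,0,0,0,0,0,0.05]

```text
t: 17.2
tool_pos: [0.5826, -0.0681, 0.0434]
tool_rot: [2.415, 2.009, -0.0]
contact_force: [0.5, 0.9, -3.3]
opening: 0.0213
```

```bash
python3 -c "
from h import *
feel()"
```

```text
pos [ 0.5826 -0.0681  0.0434] F tool [1.01 0.31 3.33] T tool mNm [ -1. 277.  -7.] t 17.2
```

Emit:
jog_arm:
  deltas:
    - [0,0,0,-0.15,0,0,0.05]
    - [0,0,0,-0.15,0,0,0.05]
    - [0,0,0,-0.15,0,0,0.05]
    - [0,0,0,-0.15,0,0,0.05]
    - [0,0,0,-0.15,0,0,0.05]
    - [0,0,0,-0.15,0,0,0.05]
    - [0,0,0,0,0,0,0.05]
    - [0,0,0,0,0,0,0.05]

```text
t: 17.87
tool_pos: [0.5809, -0.0771, 0.0434]
tool_rot: [2.415, 2.009, -0.0]
contact_force: [-0.2, 0.9, -2.5]
opening: 0.0206
```

```bash
python3 -c "
from h import *
feel()"
```

```text
pos [ 0.5809 -0.0771  0.0434] F tool [ 0.89 -0.36  2.53] T tool mNm [ 51. 402.  18.] t 17.87
```

Emit:
jog_arm:
  deltas:
    - [0,0,0,-0.2,0,0,0.05]
    - [0,0,0,-0.25,0,0,0.05]
    - [0,0,0,-0.25,0,0,0.05]
    - [0,0,0,-0.25,0,0,0.05]
    - [0,0,0,-0.25,0,0,0.05]
    - [0,0,0,-0.25,0,0,0.05]
    - [0,0,0,-0.25,0,0,0.05]
    - [0,0,0,-0.2,0,0,0.05]
    - [0,0,0,-0.1,0,0,0.05]
    - [0,0,0,0,0,0,0.05]
    - [0,0,0,0,0,0,0.05]

```text
t: 18.78
tool_pos: [0.5772, -0.0967, 0.0434]
tool_rot: [2.415, 2.009, -0.001]
contact_force: [0.7, -0.2, -2.4]
opening: 0.021
```

```bash
python3 -c "
from h import *
feel()"
```

```text
pos [ 0.5772 -0.0967  0.0434] F tool [-0.02  0.73  2.41] T tool mNm [-11. 380.  -3.] t 18.78
```

Emit:
jog_arm:
  deltas:
    - [0,0,0,-0.2,0,0,0.05]
    - [0,0,0,-0.25,0,0,0.05]
    - [0,0,0,-0.25,0,0,0.05]
    - [0,0,0,-0.25,0,0,0.05]
    - [0,0,0,-0.25,0,0,0.05]
    - [0,0,0,-0.25,0,0,0.05]
    - [0,0,0,-0.25,0,0,0.05]
    - [0,0,0,-0.25,0,0,0.05]
    - [0,0,0,-0.1,0,0,0.05]
    - [0,0,0,0,0,0,0.05]
    - [0,0,0,0,0,0,0.05]
    - [0,0,0,0,0,0,0.05]

```text
t: 19.78
tool_pos: [0.5735, -0.1168, 0.0435]
tool_rot: [2.415, 2.009, -0.001]
contact_force: [0.5, 0.4, -3.6]
opening: 0.0214
```

```bash
python3 - <<'E'
from h import *
feel()
im,d=shot('scene','s3.png');im2,d2=shot('top','t3.png')
c=lambda i,u,v:cv2.resize(i[v-30:v+30,u-40:u+40,::-1],(400,300),interpolation=cv2.INTER_CUBIC)
cv2.imwrite('pics/crop5.png',np.hstack([c(im,210,268),c(im2,420,230)]))
E
```

```text
pos [ 0.5735 -0.1168  0.0435] F tool [0.53 0.45 3.56] T tool mNm [-18. 311.  -3.] t 19.78
```

View pics/crop5.png

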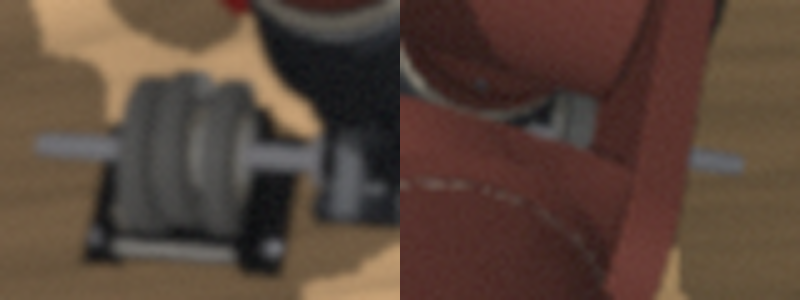

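The rod passes through all three wheels and its tip stands out at crop (40,145). I'll go the last 2.5 mm, then lift gently.

Emit:
jog_arm:
  deltas:
    - [0,0,0,-0.15,0,0,0.05]
    - [0,0,0,-0.1,0,0,0.05]
    - [0,0,0,0,0,0,0.05]
    - [0,0,0,0,0,-0.1,0.05]
    - [0,0,0,0,0,-0.2,0.05]
    - [0,0,0,0,0,-0.3,0.05]
    - [0,0,0,0,0,-0.4,0.05]
    - [0,0,0,0,0,-0.5,0.05]
    - [0,0,0,0,0,-0.5,0.05]
    - [0,0,0,0,0,-0.5,0.05]
    - [0,0,0,0,0,-0.5,0.05]
    - [0,0,0,0,0,-0.5,0.05]
  grip_force: 110

```text
t: 20.88
tool_pos: [0.5733, -0.1192, 0.0792]
tool_rot: [2.415, 2.009, 0.0]
contact_force: [0.0, 0.6, -3.3]
opening: 0.0206
```

Emit:
jog_arm:
  deltas:
    - [0,0,0,0,0,-0.6,0.05]
    - [0,0,0,0,0,-0.8,0.05]
    - [0,0,0,0,0,-0.8,0.05]
    - [0,0,0,0,0,-0.8,0.05]
    - [0,0,0,0,0,-0.8,0.05]
    - [0,0,0,0,0,-0.8,0.05]
    - [0,0,0,0,0,-0.8,0.05]
    - [0,0,0,0,0,-0.6,0.05]
    - [0,0,0,0,0,-0.4,0.05]
    - [0,0,0,0,0,-0.2,0.05]
    - [0,0,0,0,0,0,0.05]
    - [0,0,0,0,0,0,0.05]

```text
t: 21.88
tool_pos: [0.5729, -0.119, 0.1441]
tool_rot: [-2.415, -2.009, 0.0]
contact_force: [0.2, 0.1, -4.0]
opening: 0.0207
```

```bash
python3 - <<'E'
from h import *
feel(); go([.5635,.258,.144])
im,d=shot('scene','s4.png');im2,d2=shot('top','t4.png'); np.save('s4.npy',d)
c=lambda i,u,v:cv2.resize(i[v-30:v+30,u-40:u+40,::-1],(400,300),interpolation=cv2.INTER_CUBIC)
cv2.imwrite('pics/crop6.png',np.hstack([c(im,210,255),c(im2,435,230)]))
E
```

```text
pos [ 0.5729 -0.119   0.1441] F tool [0.15 0.19 3.99] T tool mNm [ -8. 221.  -7.] t 21.88
t 21.88 pos [ 0.5729 -0.119   0.1441] head 79.51 z [-5.e-04  2.e-04 -1.e+00] F [ 0.22  0.11 -3.99] open 0.0207
delta cm [ 3.69e+01 -7.79e+00  2.00e-02]
```

View pics/crop6.png

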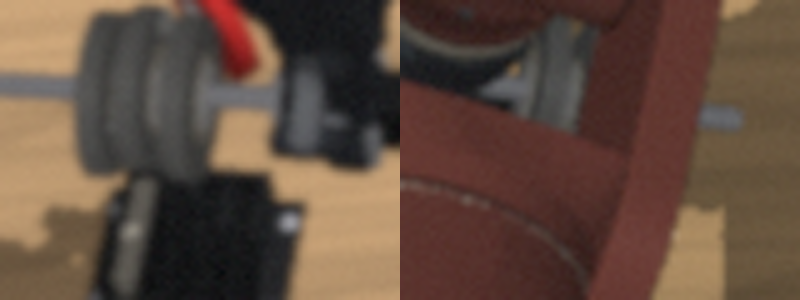

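All three wheels hang on the bar at crop (80–215, 90), and the dresser stays in the rack. I'll carry the bar smoothly to above the bracket.

Emit:
jog_arm:
  deltas:
    - [0,0,0,0.3,-0.06,0,0.05]
    - [0,0,0,0.7,-0.15,0,0.05]
    - [0,0,0,1.1,-0.23,0,0.05]
    - [0,0,0,1.5,-0.32,0,0.05]
    - [0,0,0,1.8,-0.38,0,0.05]
    - [0,0,0,1.9,-0.4,0,0.05]
    - [0,0,0,1.9,-0.4,0,0.05]
    - [0,0,0,1.9,-0.4,0,0.05]
    - [0,0,0,1.9,-0.4,0,0.05]
    - [0,0,0,1.9,-0.4,0,0.05]
    - [0,0,0,1.9,-0.4,0,0.05]
    - [0,0,0,1.9,-0.4,0,0.05]

```text
t: 22.98
tool_pos: [0.5679, 0.074, 0.1444]
tool_rot: [-2.414, -2.01, -0.0]
contact_force: [1.1, -0.2, -3.3]
opening: 0.0207
```

Emit:
jog_arm:
  deltas:
    - [0,0,0,1.9,-0.4,0,0.05]
    - [0,0,0,1.9,-0.4,0,0.05]
    - [0,0,0,1.9,-0.4,0,0.05]
    - [0,0,0,1.9,-0.4,0,0.05]
    - [0,0,0,1.9,-0.4,0,0.05]
    - [0,0,0,1.9,-0.4,0,0.05]
    - [0,0,0,1.8,-0.38,0,0.05]
    - [0,0,0,1.5,-0.32,0,0.05]
    - [0,0,0,1.1,-0.23,0,0.05]
    - [0,0,0,0.7,-0.15,0,0.05]
    - [0,0,0,0.4,-0.08,0,0.05]
    - [0,0,0,0.1,-0.02,0,0.05]

```text
t: 23.98
tool_pos: [0.564, 0.2462, 0.1443]
tool_rot: [2.414, 2.01, -0.0]
contact_force: [0.2, -0.6, -3.2]
opening: 0.0208
```

Emit:
jog_arm:
  deltas:
    - [0,0,0.01,0,0,0,0.05]
    - [0,0,0.018,0,0,0,0.05]
    - [0,0,0,0,0,0,0.05]
    - [0,0,0,0,0,0,0.05]
    - [0,0,0,0,0,0,0.05]
    - [0,0,0,0,0,0,0.05]

```text
t: 24.48
tool_pos: [0.5642, 0.2453, 0.1444]
tool_rot: [2.443, 1.975, -0.0]
contact_force: [0.5, 1.0, -2.3]
opening: 0.0203
```

```bash
python3 - <<'E'
from h import *
feel(); go([.5627,.258,.144])
E
```

```text
pos [0.5642 0.2453 0.1444] F tool [1.08 0.29 2.28] T tool mNm [ 19. 232.  21.] t 24.48
t 24.48 pos [0.5642 0.2453 0.1444] head 77.89 z [ 0. -0. -1.] F [ 0.51  0.99 -2.28] open 0.0203
delta cm [ 1.21 -0.42  0.04]
```

Emit:
jog_arm:
  deltas:
    - [0,0,0,0.4,-0.14,0,0.05]
    - [0,0,0,0.5,-0.14,0,0.05]
    - [0,0,0,0.31,-0.14,0,0.05]
    - [0,0,0,0,0,0,0.05]
    - [0,0,0,0,0,0,0.05]
    - [0,0,0,0,0,0,0.05]

```text
t: 24.98
tool_pos: [0.5625, 0.2584, 0.1444]
tool_rot: [2.443, 1.976, -0.0]
contact_force: [-0.2, 0.4, -3.1]
opening: 0.0208
```

```bash
python3 - <<'E'
from h import *
feel(); go([.5627,.258,.144])
im,d=shot('scene','s5.png');im2,d2=shot('top','t5.png'); np.save('s5.npy',d)
c=lambda i,u,v:cv2.resize(i[v-38:v+38,u-50:u+50,::-1],(400,300),interpolation=cv2.INTER_CUBIC)
cv2.imwrite('pics/crop7.png',np.hstack([c(im,390,235),c(im2,270,230)]))
E
```

```text
pos [0.5625 0.2584 0.1444] F tool [ 0.32 -0.31  3.14] T tool mNm [ -8. 248. -15.] t 24.98
t 24.98 pos [0.5625 0.2584 0.1444] head 77.93 z [-1.e-04 -2.e-04 -1.e+00] F [-0.24  0.38 -3.14] open 0.0208
delta cm [-0.04  0.03  0.04]
```

View pics/crop7.png

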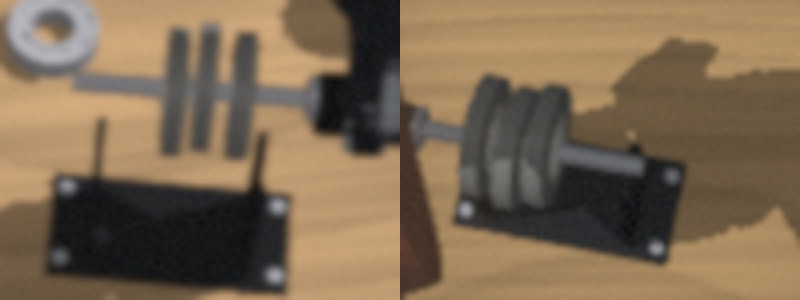

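The near wheel is about 30 mm and the far wheel about 75 mm from the collar. The uprights come at 14 and 98 mm on the bar, so the wheels clear both. Next I'll lower the bar.

Emit:
jog_arm:
  deltas:
    - [0,0,0,0,0,0.3,0.05]
    - [0,0,0,0,0,0.6,0.05]
    - [0,0,0,0,0,0.8,0.05]
    - [0,0,0,0,0,0.8,0.05]
    - [0,0,0,0,0,0.8,0.05]
    - [0,0,0,0,0,0.8,0.05]
    - [0,0,0,0,0,0.8,0.05]
    - [0,0,0,0,0,0.6,0.05]
    - [0,0,0,0,0,0.5,0.05]
    - [0,0,0,0,0,0.3,0.05]
    - [0,0,0,0,0,0,0.05]
    - [0,0,0,0,0,0,0.05]

```text
t: 26.08
tool_pos: [0.5627, 0.2584, 0.0815]
tool_rot: [2.443, 1.975, 0.0]
contact_force: [-0.6, 0.6, -3.1]
opening: 0.0207
```

```bash
python3 - <<'E'
from h import *
feel(); go([.5628,.258,.0652])
E
```

```text
pos [0.5627 0.2584 0.0815] F tool [ 0.46 -0.67  3.06] T tool mNm [  5. 286.   9.] t 26.08
t 26.08 pos [0.5627 0.2584 0.0815] head 77.91 z [ 2.e-04  1.e-04 -1.e+00] F [-0.55  0.59 -3.06] open 0.0207
delta cm [-0.04  0.02  1.63]
```

Emit:
jog_arm:
  deltas:
    - [0,0,0,0,0,0.3,0.05]
    - [0,0,0,0,0,0.4,0.05]
    - [0,0,0,0,0,0.4,0.05]
    - [0,0,0,0,0,0.2,0.05]
    - [0,0,0,0,0,0.1,0.05]
    - [0,0,0,0,0,0.1,0.05]
    - [0,0,0,0,0,0.08,0.05]
    - [0,0,0,0,0,0,0.05]
    - [0,0,0,0,0,0,0.05]

```text
t: 26.83
tool_pos: [0.5625, 0.2583, 0.0657]
tool_rot: [-2.443, -1.975, 0.0]
contact_force: [-0.6, 0.4, -3.5]
opening: 0.0205
```

```bash
python3 - <<'E'
from h import *
feel(); go([.5628,.258,.0652])
E
```

```text
pos [0.5625 0.2583 0.0657] F tool [ 0.26 -0.64  3.53] T tool mNm [-53. 104.  46.] t 26.83
t 26.83 pos [0.5625 0.2583 0.0657] head 77.91 z [-1.e-04 -0.e+00 -1.e+00] F [-0.57  0.39 -3.53] open 0.0205
delta cm [-0.03  0.03  0.05]
```

Emit:
jog_arm:
  deltas:
    - [0,0,0,0,0,0.04,0.05]
    - [0,0,0,0,0,0.04,0.05]
    - [0,0,0,0,0,0,0.05]
    - [0,0,0,0,0,0,0.05]

```text
t: 27.17
tool_pos: [0.5627, 0.2584, 0.0653]
tool_rot: [2.443, 1.975, 0.0]
contact_force: [-2.0, -0.8, 0.8]
opening: 0.0207
```

```bash
python3 - <<'E'
from h import *
feel(); go([.5628,.258,.0652])
im,d=shot('scene','s6.png');im2,d2=shot('top','t6.png')
c=lambda i,u,v:cv2.resize(i[v-38:v+38,u-50:u+50,::-1],(400,300),interpolation=cv2.INTER_CUBIC)
cv2.imwrite('pics/crop8.png',np.hstack([c(im,390,240),c(im2,265,235)]))
E
```

```text
pos [0.5627 0.2584 0.0653] F tool [-1.15 -1.8  -0.75] T tool mNm [ 259. -140.   92.] t 27.17
t 27.17 pos [0.5627 0.2584 0.0653] head 77.91 z [ 2.e-04 -0.e+00 -1.e+00] F [-2.   -0.75  0.75] open 0.0207
delta cm [-0.03  0.02  0.01]
```

View pics/crop8.png

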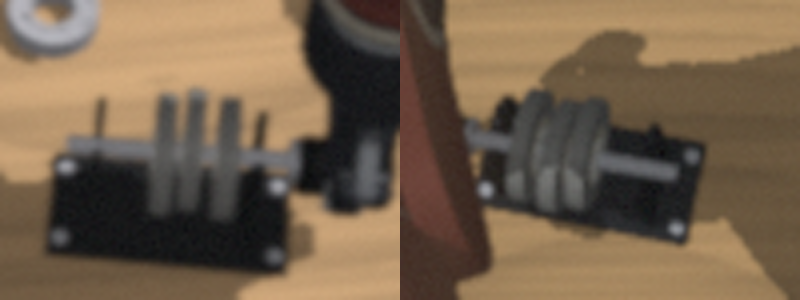

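The bar is seated in both notches with the wheels between the uprights. I'll release and back off.

Emit:
jog_arm:
  deltas:
    - [0,0,0,0,0,0,0.2]
    - [0,0,0,0,0,0,0.25]
    - [0,0,0,0,0,0,0.35]
    - [0,0,0,0,0,0,0.5]
    - [0,0,0,0,0,0,0.65]
    - [0,0,0,0,0,0,0.65]
    - [0,0,0,0,0,0,0.65]
    - [0,0,0,0,0,0,0.65]
  grip_force: 20

```text
t: 27.93
tool_pos: [0.5626, 0.2583, 0.0648]
tool_rot: [2.443, 1.975, 0.0]
contact_force: [-1.0, 0.9, 0.1]
opening: 0.0556
```

```bash
python3 - <<'E'
from h import *
feel(); go([.5628,.258,.0652])
E
```

```text
pos [0.5626 0.2583 0.0648] F tool [ 0.66 -1.15 -0.14] T tool mNm [-29.  60.  26.] t 27.93
t 27.93 pos [0.5626 0.2583 0.0648] head 77.91 z [ 1.e-04  0.e+00 -1.e+00] F [-0.99  0.89  0.14] open 0.0556
delta cm [-0.03  0.02 -0.04]
```

Now straight up, then away towards +x tool (away from the wheels).

Emit:
jog_arm:
  deltas:
    - [0,0,0,0,0,-0.5,0.65]
    - [0,0,0,0,0,-1,0.65]
    - [0,0,0,0,0,-2,0.65]
    - [0,0,0,0,0,-3,0.65]
    - [0,0,0,0,0,-3,0.65]
    - [0,0,0,0,0,-3,0.65]
    - [0,0,0,0,0,-3,0.65]
    - [0,0,0,3,0,-2,0.65]
    - [0,0,0,3,0,0,0.65]
    - [0,0,0,3,0,0,0.65]
    - [0,0,0,0,0,0,0.65]
    - [0,0,0,0,0,0,0.65]

```text
t: 28.93
tool_pos: [0.5814, 0.3475, 0.2406]
tool_rot: [2.441, 1.977, 0.001]
contact_force: [0.7, -0.0, 0.4]
opening: 0.0555
```

```bash
python3 - <<'E'
from h import *
feel()
im,d=shot('scene','s7.png');im2,d2=shot('top','t7.png')
c=lambda i,u,v:cv2.resize(i[v-38:v+38,u-50:u+50,::-1],(400,300),interpolation=cv2.INTER_CUBIC)
cv2.imwrite('pics/crop9.png',np.vstack([np.hstack([c(im,395,245),c(im2,255,235)]),np.hstack([cv2.resize(im[:,:,::-1],(400,300)),cv2.resize(im2[:,:,::-1],(400,300))])]))
E
```

```text
pos [0.5814 0.3475 0.2406] F tool [ 0.12  0.72 -0.38] T tool mNm [-56.   0.  13.] t 28.93
```

View pics/crop9.png

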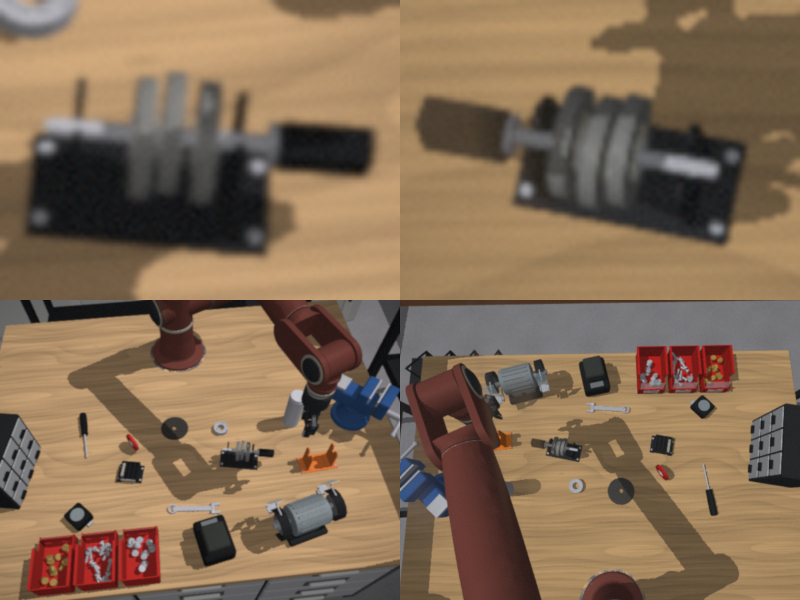

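The bar is back at its original place: tip at (45,127) and collar at (272,145), within 5 crop pixels of the start view. The wheels hang between the uprights and the other things haven't moved.

```bash
python3 -c "
from station import ctrl
print(ctrl.finish_job())"
```

```text
the job is handed in; nothing more can be done
None
```

The bar is back in both notches of the black bracket with all three grey wheels hanging between the uprights. I handed the job in after about 29 s of the 72 s allowed.

- **Threading:** I took the bar out by its grip and felt for each bush with light touches of about 5 N at most. The first bush took three tries, the second three and the third one. I then ran the bar through and lifted the wheels together.
- **Seating:** The bracket took the weight as I lowered the bar. In the last picture the rod and collar are within 5 pixels of the start view enlarged four times (about 2–3 mm), with the wheels between the uprights.
- **Clearance:** Before lowering, the wheels stood about 30 to 75 mm from the collar, against the uprights at 14 and 98 mm.
- **Other things:** By eye in the last picture the dressing stone is still in the rack and nothing else looks moved. The gripper is clear of everything.

**Checks that disagreed:**
- The two cameras differed by 1–2 mm sideways and gave only a rough bush position, so I found the bushes by touch.
- As the bar seated there was a brief side force of about 2 N, which had fallen to about 1 N after release.

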